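# Slide the gear pallet past the spring stop

## Robot

A 6-joint arm with a two-finger parallel gripper is mounted at the origin on the work surface. World frame = base frame: x ahead of the robot, y to its left, z up, the work surface at z = 0. Lengths are in m, angles in degrees, forces in N, time in s.
With the tool pointing down it reaches from about 0.35 to 0.8 m from the base axis. Payload 7.3 kg.
Tool frame: the origin (TCP) lies at the very end of the fingers, on their centre line; the grasp point (between the pads) lies 19 mm behind it; z points along the fingers, y is the line along which they close (so a half turn about z gives the same grasp; the last joint's range is limited). The gripper opens to 85 mm and grips with 20 to 120 N. Pads are 22 mm wide; open, the fingers measure 114 mm over their backs; the gripper's body (76 mm by 85 mm) begins 54 mm behind the grasp point. The pads swing forward as they close: fully open they stand 13 mm farther back than shut.
Start: joints at [-83.824, 19.595, 87.324, -0, 73.075, -8.365], TCP at [0.132, -0.508, 0.231] pointing down, gripper open.
Joint ranges: [-145.02, 145.02], [-44.19, 115.74], [2.07, 154.8], [-57.11, 237.11], [16.16, 152.29], [-177.93, 177.93]. Speed limits (degrees/s): [147.25, 147.25, 180, 180, 180, 180].

## Interface

Orientations are given as [roll, pitch, yaw] about the fixed x, y, z axes, in that order (R = Rz(yaw) Ry(pitch) Rx(roll)).
In Python, from plant import telemetry, vision, ticket gives the robot as it stands. The module is installed in compiled form; this text tells all that it offers.
- The arm moves only by the tool play_rows, never from a script. Its argument "deltas" is a list of rows, each an object of numbers: "x", "y", "z": the shift along the tool's x, y, z in cm; "rx", "ry", "rz": the turn, a rotation vector about the tool's x, y, z in rad. In form: [{"x": .., "y": .., "z": .., "rx": .., "ry": .., "rz": ..}, ...]. A call has exactly 10 rows; each row is the pose to reach, as a shift and turn from the pose commanded when the call began, along the tool's axes at that moment; what a row does not reach only later rows make up. A row lasts 1/12 s, in which the tool goes at most 41.7 mm and 7.16 degrees, less where a joint would pass 70% of its speed; a pose out of reach is approached as far as the arm can. A call with a gripper value outside its range is refused whole. "fingers" is the closure, from 0 (fully open) to 1 (shut), set as the call begins (left out, the last holds). The fingers move at their own pace and stop on an object; the grip force is fixed at half the most. Time passes only in rows, so rows that repeat a pose let the fingers close, or fill a call up. It gives the time, the measured TCP pose, the force, the opening and the grip force at its end, in the units of the state.
- telemetry.get_obs(): the state, without advancing time (a new reading comes with each control period).
- vision.camera(name): name is "scene" or "side" or "wrist"; returns a dict with "image" (420x560x3 uint8, blue, green, red), "range_z" (420x560 float32, m along the optical axis (not along the pixel's ray), 0 where there is no reading), "vfov" (degrees; the focal length in pixels is half the picture's height over the tangent of half this angle, whatever the lens; pixels are square), "cx", "cy" (the principal point, pixels), "view" (4x4, takes a point from world to camera coordinates). Camera axes: x right, y down, z forward; pixel columns grow to the right and rows downward; lengths in m; the calibration is good to about 2 mm. The wrist camera is an equidistant fisheye: a pixel r from the principal point sees the ray r / f radians off the axis. A picture is of the moment at which its call begins.
- ticket.finish_job(): hands the job in; it is judged then, once.
Trained networks look in a picture, given as the dict that the camera call returned (one of the last four; its "shot" number tells which), for a name from the list of things; names that differ only in an ending like _2 or _b are one class to them, and where a whole thing is asked for, a point or a joint stands for the part that bears it (a point fixed in the world has none). Each returns a list of dicts, best first, with "confidence" (0 to 1); they miss things now and then, are a little off and sometimes report something else, mostly with a low value. They report only what shows in the picture. A call takes as long as a camera call. They do not tell look-alikes from the thing itself.
- vision.recognise(thing, picture): "extent" ([left, top, right, bottom] in pixels, round what is visible of it).
- vision.regions_of(thing, picture): "region" (420x560 bool, what is visible of it) and "extent" ([left, top, right, bottom] in pixels, round what is visible of it).
- vision.landmark_of(thing, picture): "point" ([column, row] in pixels: a listed point, or the origin of a listed thing).
The state is a dict: "t": time; "joint_pos": joint angles; "joint_velocities": joint speeds; "effort": joint torques, N m; "tool_pos": TCP position; "tcp_rot": TCP orientation; "wrist_force": force on the tool from outside, world axes, zero at the start; "ft_torque": the same for the moment, N m; "grip_width": finger opening in m; "finger_force": force on a finger pad.
Only numpy, scipy, OpenCV 4.12 (cv2) and the standard library are available. Lean on these libraries where they do the work, as an engineer would, in place of code of your own. Each camera call takes 0.05 s, during which the arm holds its last target. There are 200 camera calls.

## Task

Press the red release bar down to sink the two spring stop pins and, keeping it pressed, push the blue gear pallet along its track past the pins until it is up against the end stop; then let the bar spring back up so that the pins lock the pallet in. Only press and push with the fingers: do not lift or tip the pallet, keep the bar down the whole way past the pins, and leave the other things on the bench where they are.

Things in the scene. Friction and masses are not known exactly. Their poses are not given: they have to be found in the camera images.
- bed: Aluminium slide bed with grey guides, fixed, 94 wide (x) x 325 mm long (y -175 to +150). Origin on the bench, mid-width; y = the way the pallet must travel, z up. Track floor 30 mm above the origin; channel 66 mm wide, guides 14 mm above the floor; end stop's face at y = +131 mm, 34 mm above the floor. Place and yaw vary.
- pallet: Loose blue pallet with brass gear and steel post, 62 wide (x) x 80 long (y) mm, 0.18-0.35 kg. Origin: centre of its underside, on the track floor; axes as the bed's. A tunnel 30 wide x 18 mm high straddles the red bar. Flat rear face at y = -40 mm, over the bar from 18 to 40 mm above the underside; post's top 52 mm up. It starts 5 to 50 mm short of the pins.
- stop (a joint): Travel of the red release bar and stop pins (one rigid part), m: 0 up (locked), 0.012 fully down. The spring pushes up with about 4 N at the top, 7 N fully down. The pins are below the track's floor from 0.007 on. Pressing anywhere along the bar works; it stays level.
- bar_top (a point): Point on the red release bar's top face near its rear end, on the track's centre line at bed y = -140 mm; moves with the bar. The bar is 20 mm wide, runs from bed y = -165 to +60 mm; its top is 15 mm above the track floor when up, 3 mm when fully down. Behind the pallet it lies open to the fingers.
- gate (a point): Point on the track's floor on the centre line, level with the two steel stop pins (at bed y = +40 mm). Each pin is 10 wide x 8 mm long, centred 22 mm either side of the centre line, and stands 7 mm above the floor when up; the pins block the pallet's runners. The fingers may pass between or over the sunk pins.
- home (a point): Where the pallet's origin lies when the pallet is up against the end stop (bed y = +91 mm, on the track's floor); its rear face is then 7 mm beyond the pins. Axes as the bed's.
- spool: Bystander: spool of purple wire with black flanges, standing, 50 mm across, 40 mm high; origin under its centre.
- jar: Bystander: amber glass jar, 48 mm across, 50 mm high; origin under its centre.
- tin: Bystander: round tin, 52 mm across, 35 mm high; origin under its centre.
- loupe: Bystander: black eyepiece loupe, 40 mm across, 26 mm high; origin under its centre.
- gear: Bystander: dark steel gear lying flat, 59 mm across, 10 mm high; origin under its centre.
- tweezers: Bystander: steel tweezers lying flat along their x axis, 130 mm long, 5 mm high; origin on the bench at mid-length.
- driver: Bystander: screwdriver lying along its x axis, 140 mm long; origin beneath it on the bench.
There are look-alikes about, which are no part of the job. Of the things shaped like the pallet, the blue one is meant.

How it is judged (in metres and radians):
On the way, in this order (a step that is already met when the one before it is completed fails the run):
1. the bar is pressed so that the pins are sunk, with the pallet not yet past the pins (value of joint stop above 0.0065 m and y of pallet in the frame of home below -0.055 m), for 0.1 s.
2. the pallet is half-way over the sunk pins, the bar held down by the fingers (value of joint stop above 0.006 m and y of pallet in the frame of home between -0.045 and -0.008 m and contact force between the fingers and stop above 0.5 N), for 0.05 s.
At the end, for the whole second after the job is handed in: The pallet lies flat in its track, its rear beyond the stop pins and its front within 7 mm of the end stop, at rest; the bar and pins are back up (within 2 mm) (y of pallet in the frame of home between -0.007 and 0.003 m and value of joint stop below 0.002 m and z of pallet in the frame of home below 0.002 m and angle between pallet's own z axis and vertical below 0.04 rad and linear speed of pallet below 0.01 m/s); the robot touches nothing.
It fails at once if the pallet is lifted more than 4 mm or tipped (also by pins let up beneath it) (z of pallet in the frame of bed above 0.034 m or angle between pallet's own z axis and vertical above 0.12 rad).
It fails at once if another thing on the bench is moved more than 15 mm or knocked over (distance of any of spool, jar, tin, loupe, gear, tweezers, driver from where it was at the start of the episode above 0.015 m or angle between any of spool, jar, tin, loupe's own z axis and vertical above 0.5 rad).
It also fails if it takes over 48 s, if anything falls off the work surface, if the arm or the gripper's body presses on something with over 40 N, if the wrist force passes 120 N, or if a joint passes its speed limit or range.

## Working session

There is one attempt and no reset: what is moved stays moved. The work goes in short steps, Python scripts to look and compute and a tool call to move; the robot and the scene stay as the last step left them, time stands still between calls to the robot, and variables do not carry over. Pictures are saved under pics/ and viewed, at most 10 in all, crops included, and the job is handed in when it is done.

Besides the shell and the picture viewer there is one more tool, called by a JSON object that holds its "method" and its "body", one argument or row to a line. play_rows: Moves the arm, as the interface text tells. Its arguments: {"type":"object","properties":{"deltas":{"type":"array","items":{"type":"object","properties":{"x":{"type":"number"},"y":{"type":"number"},"z":{"type":"number"},"rx":{"type":"number"},"ry":{"type":"number"},"rz":{"type":"number"}}}},"fingers":{"type":"number"}},"required":["deltas"]}

```bash
mkdir -p pics; cat > h.py <<'E'
import numpy as np, cv2
from plant import telemetry, vision, ticket
def px2w(p,c,r,z=None):
    f=210/np.tan(np.radians(p["vfov"]/2)); T=np.linalg.inv(p["view"])
    d=np.array([(c-p["cx"])/f,(r-p["cy"])/f,1.])
    if z is None:
        k=p["range_z"][int(round(r)),int(round(c))]
    else:
        w=T[:3,:3]@d; k=(z-T[2,3])/w[2]
    return T[:3,:3]@(d*k)+T[:3,3]
def w2px(p,w):
    f=210/np.tan(np.radians(p["vfov"]/2)); q=p["view"]@np.append(w,1)
    return q[:2]/q[2]*f+[p["cx"],p["cy"]]
E
python3 - <<'E'
from h import *
for n in("scene","side"):
    p=vision.camera(n); cv2.imwrite(f"pics/{n}0.png",p["image"])
    for t in("bar_top","gate","home","pallet","bed"):
        for d in vision.landmark_of(t,p)[:3]:
            c,r=d["point"]; 
            try:w=px2w(p,c,r).round(3)
            except Exception as e:w=e
            print(n,t,round(d["confidence"],2),np.round(d["point"]),w)
print(telemetry.get_obs())
E
```

```text
scene bar_top 0.73 [246. 258.] [ 0.589 -0.153  0.043]
scene gate 0.57 [289. 224.] [ 0.598 -0.002  0.043]
scene home 0.61 [299. 212.] [0.572 0.084 0.016]
scene pallet 0.96 [208. 314.] [ 0.617 -0.306  0.029]
scene pallet 0.72 [198. 214.] [ 0.391 -0.081  0.032]
scene pallet 0.6 [158. 283.] [ 0.492 -0.307  0.038]
scene bed 0.81 [280. 239.] [ 0.621 -0.072  0.054]
scene bed 0.62 [269. 242.] [ 0.616 -0.107  0.068]
scene bed 0.3 [303. 288.] [ 0.719 -0.137  0.017]
side bar_top 0.65 [270. 191.] [ 0.601 -0.255  0.007]
side gate 0.82 [272. 227.] [0.575 0.029 0.041]
side home 0.95 [269. 239.] [0.576 0.122 0.064]
side pallet 0.89 [268. 215.] [ 0.591 -0.029  0.047]
side pallet 0.66 [308. 192.] [ 0.463 -0.236  0.018]
side pallet 0.63 [273. 186.] [ 0.59  -0.253  0.032]
side bed 0.94 [268. 225.] [0.585 0.023 0.046]
{'t': 0.6, 'joint_pos': array([-8.38244502e+01,  1.95940470e+01,  8.73248929e+01, -3.17154039e-06,
        7.30760111e+01, -8.36581778e+00]), 'joint_velocities': array([-0.11156464, -0.03785938, -0.09894612, -0.03758102, -0.09538949,
       -0.05863654]), 'effort': array([-1.02707334e-03, -4.33360040e+01, -2.46191132e+01, -8.88696536e-05,
        3.46338902e-04, -1.11513555e-05]), 'tool_pos': array([ 0.13183343, -0.50818828,  0.23132915]), 'tcp_rot': array([1.79995005e+02, 7.37588529e-04, 1.45413684e+01]), 'wrist_force': array([-0.18278479, -1.02867281, -0.04831886]), 'ft_torque': array([0.03036932, 0.00209912, 0.01399367]), 'finger_force': 0.0, 'grip_width': 0.08566019857378293}
```

View pics/scene0.png

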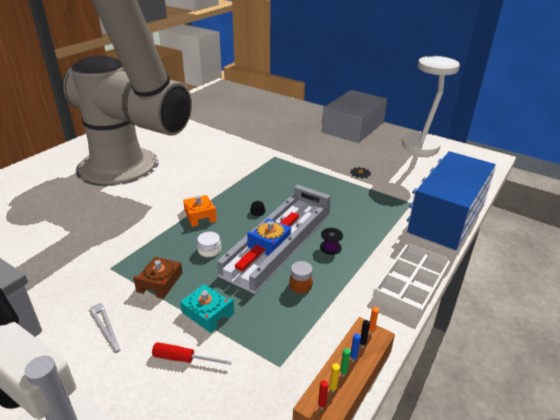

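View pics/side0.png

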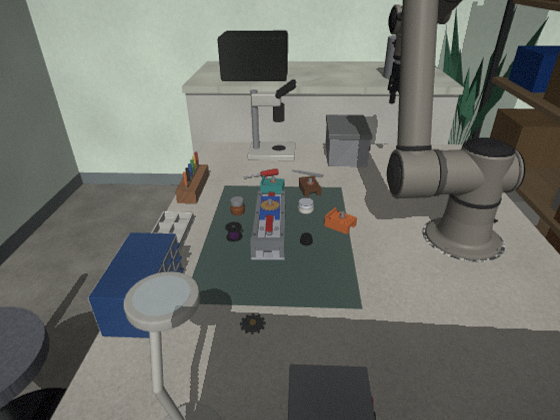

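The scene picture shows the bed running from its open rear end (240,275) to the end stop (312,200), the blue pallet at (269,236), and red bar showing at (250,258) and (290,218). Next I'll get the bed line from the red and blue pixels.

```bash
python3 - <<'E'
from h import *
for n,box in(("scene",(215,185,335,290)),("side",(245,190,290,262))):
    p=vision.camera(n); im=p["image"].astype(int); b,g,r=im[...,0],im[...,1],im[...,2]
    m=np.zeros(b.shape,bool); m[box[1]:box[3],box[0]:box[2]]=1
    for nm,k in(("red",(r>110)&(g<70)&(b<70)),("blue",(b>90)&(r<70)&(b-g>40))):
        v,u=np.nonzero(k&m&(p["range_z"]>0)); W=np.array([px2w(p,a,c) for a,c in zip(u,v)])
        print(n,nm,len(W),np.median(W,0).round(4), W.min(0).round(3),W.max(0).round(3))
        if nm=="red":
            for hi in (0,1):
                q=W[(W[:,2]>.025)&(W[:,2]<.06)]; 
            k,c0=np.polyfit(q[:,1],q[:,0],1); print(" line x=",k,c0,"yaw",np.degrees(np.arctan(-k)), "zmed",np.median(q[:,2]), np.sort(q[:,1])[[0,3,-4,-1]].round(3))
            # z-fixed projection
            Z=np.array([px2w(p,a,c,.045) for a,c in zip(u,v)]); k,c0=np.polyfit(Z[:,1],Z[:,0],1); print(" fixz",k,c0,np.degrees(np.arctan(-k)),Z.min(0).round(3),Z.max(0).round(3))
        else:
            T=W[W[:,2]>.062]; print(" top",len(T),T.mean(0).round(4),T.min(0).round(3),T.max(0).round(3))
    if n=="scene": cv2.imwrite("pics/crop.png",cv2.resize(p["image"][180:300,210:340],None,fx=5,fy=5,interpolation=2))
E
```

```text
scene red 419 [ 0.5932 -0.1326  0.0442] [ 0.566 -0.186  0.02 ] [0.726 0.042 0.048]
 line x= -0.03308747230623407 0.5905052672427541 yaw 1.8950811535157208 zmed 0.04428025570034122 [-0.186 -0.186  0.04   0.042]
 fixz -0.0606905576718668 0.5918641965381777 3.473052841979098 [ 0.577 -0.191  0.045] [0.739 0.04  0.045]
scene blue 503 [ 0.6077 -0.1083  0.0581] [ 0.556 -0.114  0.032] [ 0.625 -0.006  0.073]
 top 123 [ 0.5929 -0.1081  0.0674] [ 0.56  -0.114  0.062] [ 0.625 -0.047  0.073]
side red 105 [0.5855 0.0058 0.0459] [ 0.576 -0.176  0.037] [0.597 0.042 0.05 ]
 line x= -0.03269345426259099 0.5849551510424663 yaw 1.8725299783218377 zmed 0.0459357437521013 [-0.176 -0.171  0.042  0.042]
 fixz -0.034139884582099794 0.5849909387747982 1.9553118762449613 [ 0.575 -0.181  0.045] [0.598 0.049 0.045]
side blue 194 [ 0.5886 -0.0331  0.0592] [ 0.557 -0.11   0.031] [ 0.618 -0.025  0.085]
 top 53 [ 0.5916 -0.0889  0.0664] [ 0.557 -0.11   0.062] [ 0.618 -0.029  0.085]
```

View pics/crop.png

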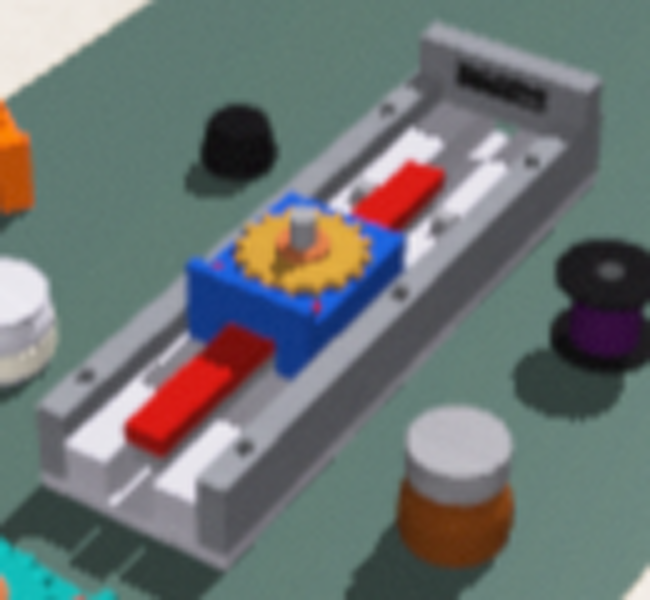

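{"method": "play_rows", "body": {
  "deltas": [
    {"x":2,"y":-0.8,"z":0,"rz":-0.05},
    {"x":5,"y":-2,"z":0,"rz":-0.125},
    {"x":8.5,"y":-3.5,"z":0,"rz":-0.215},
    {"x":12,"y":-5,"z":0,"rz":-0.305},
    {"x":15.5,"y":-6.4,"z":0,"rz":-0.395},
    {"x":19,"y":-7.9,"z":0,"rz":-0.485},
    {"x":22.5,"y":-9.3,"z":0,"rz":-0.575},
    {"x":26,"y":-10.8,"z":0,"rz":-0.665},
    {"x":29.5,"y":-12.2,"z":0,"rz":-0.755},
    {"x":33,"y":-13.7,"z":0,"rz":-0.845}
  ],
  "fingers": 1
}}

```text
validation failed for argument at $.de...
```

{"method": "play_rows", "body": {
  "deltas": [
    {"x":2,"y":-0.8,"z":0,"rx":0,"ry":0,"rz":-0.05},
    {"x":5,"y":-2,"z":0,"rx":0,"ry":0,"rz":-0.125},
    {"x":8.5,"y":-3.5,"z":0,"rx":0,"ry":0,"rz":-0.215},
    {"x":12,"y":-5,"z":0,"rx":0,"ry":0,"rz":-0.305},
    {"x":15.5,"y":-6.4,"z":0,"rx":0,"ry":0,"rz":-0.395},
    {"x":19,"y":-7.9,"z":0,"rx":0,"ry":0,"rz":-0.485},
    {"x":22.5,"y":-9.3,"z":0,"rx":0,"ry":0,"rz":-0.575},
    {"x":26,"y":-10.8,"z":0,"rx":0,"ry":0,"rz":-0.665},
    {"x":29.5,"y":-12.2,"z":0,"rx":0,"ry":0,"rz":-0.755},
    {"x":33,"y":-13.7,"z":0,"rx":0,"ry":0,"rz":-0.845}
  ],
  "fingers": 1
}}

```text
t: 1.53
tool_pos: [0.4182, -0.2914, 0.2315]
tcp_rot: [180.0, 0.0, 63.2]
wrist_force: [0.2, -1.9, 0.1]
grip_width: -0.0001
finger_force: 0.0
```

{"method": "play_rows", "body": {
  "deltas": [
    {"x":2.5,"y":1.2,"z":0.5,"rx":0,"ry":0,"rz":-0.07},
    {"x":5.5,"y":2.6,"z":2,"rx":0,"ry":0,"rz":-0.15},
    {"x":8.5,"y":4.1,"z":4,"rx":0,"ry":0,"rz":-0.23},
    {"x":11.5,"y":5.6,"z":6,"rx":0,"ry":0,"rz":-0.31},
    {"x":14.5,"y":7.1,"z":7.5,"rx":0,"ry":0,"rz":-0.39},
    {"x":17,"y":8.3,"z":8.5,"rx":0,"ry":0,"rz":-0.45},
    {"x":18.7,"y":9.1,"z":9.3,"rx":0,"ry":0,"rz":-0.485},
    {"x":19.7,"y":9.6,"z":10,"rx":0,"ry":0,"rz":-0.505},
    {"x":19.7,"y":9.6,"z":10,"rx":0,"ry":0,"rz":-0.505},
    {"x":19.7,"y":9.6,"z":10,"rx":0,"ry":0,"rz":-0.505}
  ]
}}

```text
t: 2.37
tool_pos: [0.5915, -0.161, 0.1309]
tcp_rot: [-179.9, 0.0, 91.9]
wrist_force: [0.8, -0.6, -0.4]
grip_width: -0.0
finger_force: 0.0
```

```bash
python3 - <<'E'
from h import *
o=telemetry.get_obs(); print(o["t"],o["tool_pos"],o["tcp_rot"],o["joint_pos"].round(1),o["wrist_force"].round(2))
p=vision.camera("wrist"); cv2.imwrite("pics/w1.png",p["image"])
f=210/np.tan(np.radians(p["vfov"]/2)); T=np.linalg.inv(p["view"]); print(f,T.round(3))
im=p["image"].astype(int); b,g,r=im[...,0],im[...,1],im[...,2]
def fw(u,v):
    d=np.array([u-p["cx"],v-p["cy"]]);R=np.hypot(*d);th=R/f
    k=p["range_z"][v,u]; q=np.append(d/max(R,1e-6)*np.tan(th)*k,k); return T[:3,:3]@q+T[:3,3]
for nm,k in(("red",(r>110)&(g<70)&(b<70)),("blue",(b>90)&(r<70)&(b-g>40))):
    v,u=np.nonzero(k&(p["range_z"]>0)); W=np.array([fw(a,c) for a,c in zip(u,v)])
    W=W[(abs(W[:,0]-.59)<.05)&(abs(W[:,1]+.08)<.14)&(W[:,2]>.035)]
    print(nm,len(W),W.min(0).round(3),W.max(0).round(3),np.median(W,0).round(4))
    if nm=="red":
        W=W[abs(W[:,2]-np.median(W[:,2]))<.003]
        for y in np.arange(-.19,.05,.01):
            q=W[abs(W[:,1]-y)<.005]
            if len(q)>5: print(y.round(2),len(q),q[:,0].min().round(4),q[:,0].max().round(4),q[:,2].mean().round(4))
    else:
        T2=W[W[:,2]>.064]; print(T2.min(0),T2.max(0))
E
```

```text
2.3667 [ 0.59149475 -0.16104535  0.1309442 ] [-1.79930775e+02  2.67356415e-04  9.18746678e+01] [-22.4  33.8  80.5  -0.   65.7 -24.2] [ 0.76 -0.59 -0.36]
325.19226210127806 [[ 0.999  0.032  0.007  0.589]
 [ 0.033 -0.965 -0.261 -0.095]
 [-0.001  0.261 -0.965  0.274]
 [ 0.     0.     0.     1.   ]]
red 3006 [ 0.558 -0.185  0.043] [ 0.617 -0.005  0.202] [ 0.5906 -0.1408  0.0451]
-0.18 319 0.5824 0.602 0.0451
-0.17 326 0.5828 0.6014 0.0451
-0.16 337 0.5818 0.6012 0.0451
-0.15 362 0.5816 0.6008 0.0451
-0.14 376 0.5814 0.6009 0.0452
-0.13 383 0.5811 0.6006 0.0452
-0.12 383 0.5808 0.6002 0.0452
-0.11 38 0.5808 0.5998 0.0451
-0.03 16 0.5786 0.5961 0.0454
-0.02 281 0.5783 0.5961 0.0453
-0.01 88 0.5779 0.5957 0.0451
blue 4671 [ 0.557 -0.115  0.039] [ 0.623 -0.031  0.072] [ 0.5895 -0.0926  0.0604]
[ 0.56008717 -0.11175903  0.06471932] [ 0.6206517  -0.10424669  0.07194891]
```

View pics/w1.png

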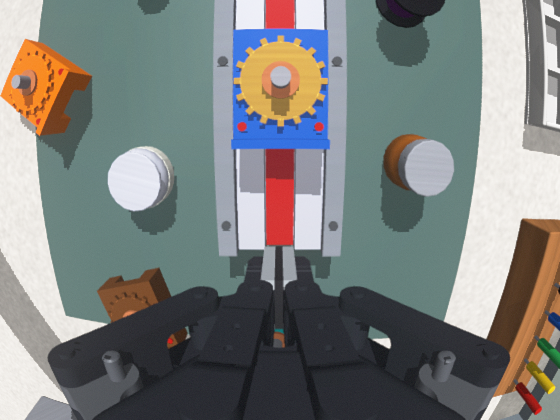

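The wrist view shows the pallet's rear edge at row 145 and the open bar from (280,150) to (280,245). It is in line with the shut fingers: bar centre x = 0.5915 at y = -0.16, bar top z = 0.045, as it should be. Next I press.

{"method": "play_rows", "body": {
  "deltas": [
    {"x":0,"y":0,"z":1,"rx":0,"ry":0,"rz":0},
    {"x":0,"y":0,"z":3,"rx":0,"ry":0,"rz":0},
    {"x":0,"y":0,"z":5,"rx":0,"ry":0,"rz":0},
    {"x":0,"y":0,"z":7,"rx":0,"ry":0,"rz":0},
    {"x":0,"y":0,"z":8,"rx":0,"ry":0,"rz":0},
    {"x":0,"y":0,"z":8.5,"rx":0,"ry":0,"rz":0},
    {"x":0,"y":0,"z":8.9,"rx":0,"ry":0,"rz":0},
    {"x":0,"y":0,"z":9.3,"rx":0,"ry":0,"rz":0},
    {"x":0,"y":0,"z":9.55,"rx":0,"ry":0,"rz":0},
    {"x":0,"y":0,"z":9.55,"rx":0,"ry":0,"rz":0}
  ]
}}

```text
t: 3.25
tool_pos: [0.5919, -0.1615, 0.0368]
tcp_rot: [180.0, 0.1, 91.9]
wrist_force: [-4.6, -0.7, 6.5]
grip_width: 0.0
finger_force: 3.0
```

```bash
cat > look.py <<'E'
from h import *
import sys
o=telemetry.get_obs(); print(o["t"],o["tool_pos"],o["tcp_rot"],o["wrist_force"].round(2))
p=vision.camera("wrist"); cv2.imwrite(f"pics/{sys.argv[1]}.png",p["image"])
f=210/np.tan(np.radians(p["vfov"]/2)); T=np.linalg.inv(p["view"])
im=p["image"].astype(int); b,g,r=im[...,0],im[...,1],im[...,2]
def fw(u,v):
    d=np.array([u-p["cx"],v-p["cy"]]);R=np.hypot(*d);th=R/f
    k=p["range_z"][v,u]; q=np.append(d/max(R,1e-6)*np.tan(th)*k,k); return T[:3,:3]@q+T[:3,3]
for nm,k in(("red",(r>110)&(g<70)&(b<70)),("blue",(b>90)&(r<70)&(b-g>40))):
    v,u=np.nonzero(k&(p["range_z"]>0)); W=np.array([fw(a,c) for a,c in zip(u,v)]).reshape(-1,3)
    W=W[(abs(W[:,0]-.587)<.04)&(abs(W[:,1]+.02)<.2)&(W[:,2]>.025)&(W[:,2]<.09)]
    if nm=="blue": W=W[W[:,2]>.06]
    else: W=W[W[:,2]<.05]
    if len(W)>9: print(nm,len(W),"y 1..99%",np.percentile(W[:,1],[1,99]).round(4),"med",np.median(W,0).round(4))
E
python3 look.py w2
```

```text
3.25 [ 0.59194368 -0.16153594  0.03676553] [1.79968586e+02 6.07506112e-02 9.18848839e+01] [-4.64 -0.73  6.54]
red 3407 y 1..99% [-0.156  -0.1167] med [ 0.5908 -0.1341  0.0369]
blue 8213 y 1..99% [-0.1113 -0.0484] med [ 0.5905 -0.1025  0.061 ]
```

{"method": "play_rows", "body": {
  "deltas": [
    {"x":0,"y":0,"z":0.1,"rx":0,"ry":0,"rz":0},
    {"x":0,"y":0,"z":0.2,"rx":0,"ry":0,"rz":0},
    {"x":0,"y":0,"z":0.2,"rx":0,"ry":0,"rz":0},
    {"x":0.3,"y":0,"z":0.2,"rx":0,"ry":0,"rz":0},
    {"x":0.8,"y":0,"z":0.2,"rx":0,"ry":0,"rz":0},
    {"x":1.3,"y":0,"z":0.2,"rx":0,"ry":0,"rz":0},
    {"x":1.8,"y":0,"z":0.2,"rx":0,"ry":0,"rz":0},
    {"x":2.3,"y":0,"z":0.2,"rx":0,"ry":0,"rz":0},
    {"x":2.8,"y":0,"z":0.2,"rx":0,"ry":0,"rz":0},
    {"x":3.3,"y":0,"z":0.2,"rx":0,"ry":0,"rz":0}
  ]
}}

```text
t: 4.13
tool_pos: [0.5932, -0.1297, 0.0364]
tcp_rot: [179.6, 0.2, 91.9]
wrist_force: [-0.3, -5.1, 6.0]
grip_width: 0.0004
finger_force: 3.1
```

```bash
python3 look.py w3
```

```text
4.1333 [ 0.59323733 -0.12968578  0.03639681] [179.62920857   0.22855435  91.87878078] [-0.27 -5.14  5.96]
red 1139 y 1..99% [-0.1804 -0.0077] med [ 0.5892 -0.0191  0.0365]
blue 10972 y 1..99% [-0.1111 -0.0321] med [ 0.5897 -0.0974  0.0608]
```

{"method": "play_rows", "body": {
  "deltas": [
    {"x":0.4,"y":-0.05,"z":0.1,"rx":0,"ry":0,"rz":0},
    {"x":0.8,"y":-0.1,"z":0.15,"rx":0,"ry":0,"rz":0},
    {"x":1.2,"y":-0.15,"z":0.15,"rx":0,"ry":0,"rz":0},
    {"x":1.6,"y":-0.2,"z":0.15,"rx":0,"ry":0,"rz":0},
    {"x":2.0,"y":-0.2,"z":0.15,"rx":0,"ry":0,"rz":0},
    {"x":2.4,"y":-0.2,"z":0.15,"rx":0,"ry":0,"rz":0},
    {"x":2.8,"y":-0.2,"z":0.15,"rx":0,"ry":0,"rz":0},
    {"x":3.2,"y":-0.2,"z":0.15,"rx":0,"ry":0,"rz":0},
    {"x":3.6,"y":-0.2,"z":0.15,"rx":0,"ry":0,"rz":0},
    {"x":4.0,"y":-0.2,"z":0.15,"rx":0,"ry":0,"rz":0}
  ]
}}

```text
t: 5.02
tool_pos: [0.5901, -0.0901, 0.0349]
tcp_rot: [179.6, 0.2, 91.9]
wrist_force: [-0.0, -5.5, 6.6]
grip_width: -0.0001
finger_force: 3.9
```

```bash
python3 look.py w4
```

```text
5.0167 [ 0.59012225 -0.09005918  0.03493313] [179.60565651   0.23449841  91.87808555] [-0.05 -5.47  6.58]
red 2336 y 1..99% [-0.1399  0.0321] med [0.5874 0.0175 0.035 ]
blue 11167 y 1..99% [-0.0793 -0.    ] med [ 0.5879 -0.0652  0.0608]
```

View pics/w4.png

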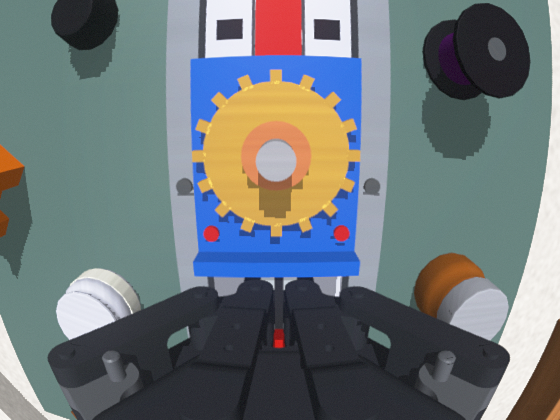

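The pallet is being pushed straight (rear lip at row 265). The sunk pin holes show ahead of it at (230,30) and (327,30), and the bar is about 10 mm down. I keep pushing.

{"method": "play_rows", "body": {
  "deltas": [
    {"x":0.4,"y":0,"z":0,"rx":0,"ry":0,"rz":0},
    {"x":0.8,"y":0,"z":0,"rx":0,"ry":0,"rz":0},
    {"x":1.2,"y":0,"z":0,"rx":0,"ry":0,"rz":0},
    {"x":1.6,"y":0,"z":0,"rx":0,"ry":0,"rz":0},
    {"x":2.0,"y":0,"z":0,"rx":0,"ry":0,"rz":0},
    {"x":2.4,"y":0,"z":0,"rx":0,"ry":0,"rz":0},
    {"x":2.8,"y":0,"z":0,"rx":0,"ry":0,"rz":0},
    {"x":3.2,"y":0,"z":0,"rx":0,"ry":0,"rz":0},
    {"x":3.6,"y":0,"z":0,"rx":0,"ry":0,"rz":0},
    {"x":4.0,"y":0,"z":0,"rx":0,"ry":0,"rz":0}
  ]
}}

```text
t: 5.9
tool_pos: [0.5889, -0.0499, 0.0349]
tcp_rot: [179.6, 0.2, 91.9]
wrist_force: [-0.3, -7.1, 7.7]
grip_width: 0.0001
finger_force: 4.0
```

```bash
python3 look.py w5
```

```text
5.9 [ 0.58889534 -0.04994299  0.03494386] [179.59807307   0.21036933  91.88124036] [-0.26 -7.05  7.67]
red 166 y 1..99% [-0.1016 -0.0893] med [ 0.5901 -0.0956  0.0349]
blue 11239 y 1..99% [-0.0393  0.0399] med [ 0.5865 -0.0251  0.0608]
```

Next another 5 cm, with the pallet passing over the pins.

{"method": "play_rows", "body": {
  "deltas": [
    {"x":0.5,"y":0,"z":0,"rx":0,"ry":0,"rz":0},
    {"x":1.0,"y":0,"z":0,"rx":0,"ry":0,"rz":0},
    {"x":1.5,"y":0,"z":0,"rx":0,"ry":0,"rz":0},
    {"x":2.0,"y":0,"z":0,"rx":0,"ry":0,"rz":0},
    {"x":2.5,"y":0,"z":0,"rx":0,"ry":0,"rz":0},
    {"x":3.0,"y":0,"z":0,"rx":0,"ry":0,"rz":0},
    {"x":3.5,"y":0,"z":0,"rx":0,"ry":0,"rz":0},
    {"x":4.0,"y":0,"z":0,"rx":0,"ry":0,"rz":0},
    {"x":4.5,"y":0,"z":0,"rx":0,"ry":0,"rz":0},
    {"x":5.0,"y":0,"z":0,"rx":0,"ry":0,"rz":0}
  ]
}}

```text
t: 6.78
tool_pos: [0.5873, 0.0003, 0.0349]
tcp_rot: [179.6, 0.2, 91.9]
wrist_force: [-0.2, -7.6, 6.9]
grip_width: -0.0002
finger_force: 4.2
```

```bash
python3 look.py w6
```

```text
6.7833 [5.87289477e-01 2.70366655e-04 3.49418135e-02] [179.59788065   0.18033321  91.88403282] [-0.19 -7.61  6.94]
red 167 y 1..99% [-0.051  -0.0396] med [ 0.5884 -0.0456  0.035 ]
blue 11235 y 1..99% [0.011  0.0903] med [0.5845 0.0253 0.0608]
```

{"method": "play_rows", "body": {
  "deltas": [
    {"x":0.4,"y":0,"z":0,"rx":0,"ry":0,"rz":0},
    {"x":0.8,"y":0,"z":0,"rx":0,"ry":0,"rz":0},
    {"x":1.1,"y":0,"z":0,"rx":0,"ry":0,"rz":0},
    {"x":1.4,"y":0,"z":0,"rx":0,"ry":0,"rz":0},
    {"x":1.6,"y":0,"z":0,"rx":0,"ry":0,"rz":0},
    {"x":1.75,"y":0,"z":0,"rx":0,"ry":0,"rz":0},
    {"x":1.9,"y":0,"z":0,"rx":0,"ry":0,"rz":0},
    {"x":2.0,"y":0,"z":0,"rx":0,"ry":0,"rz":0},
    {"x":2.1,"y":0,"z":0,"rx":0,"ry":0,"rz":0},
    {"x":2.15,"y":0,"z":0,"rx":0,"ry":0,"rz":0}
  ]
}}

```text
t: 7.67
tool_pos: [0.5866, 0.0202, 0.035]
tcp_rot: [179.6, 0.3, 91.9]
wrist_force: [-1.2, -14.8, 8.8]
grip_width: -0.0002
finger_force: 9.2
```

```bash
python3 look.py w7
```

```text
7.6667 [0.58655198 0.02021358 0.03496724] [179.61658385   0.28955992  91.91067848] [ -1.17 -14.77   8.79]
red 167 y 1..99% [-0.0316 -0.0196] med [ 0.5879 -0.0258  0.035 ]
blue 11382 y 1..99% [0.031  0.1104] med [0.5843 0.0456 0.0608]
```

View pics/w7.png

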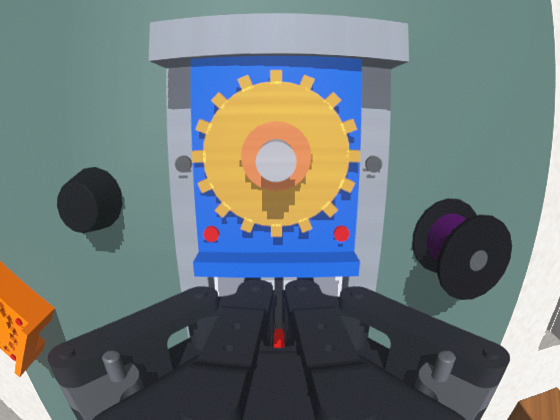

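The force rise (7.6 → 14.8 N) and the picture (front edge against the stop at row 60) show the pallet seated. Next I back off a few mm and raise straight up.

{"method": "play_rows", "body": {
  "deltas": [
    {"x":-0.2,"y":0,"z":0,"rx":0,"ry":0,"rz":0},
    {"x":-0.4,"y":0,"z":0,"rx":0,"ry":0,"rz":0},
    {"x":-0.5,"y":0,"z":0,"rx":0,"ry":0,"rz":0},
    {"x":-0.5,"y":0,"z":0,"rx":0,"ry":0,"rz":0},
    {"x":-0.5,"y":0,"z":-0.4,"rx":0,"ry":0,"rz":0},
    {"x":-0.5,"y":0,"z":-1,"rx":0,"ry":0,"rz":0},
    {"x":-0.5,"y":0,"z":-1.8,"rx":0,"ry":0,"rz":0},
    {"x":-0.6,"y":0,"z":-3.5,"rx":0,"ry":0,"rz":0},
    {"x":-0.8,"y":0,"z":-6,"rx":0,"ry":0,"rz":0},
    {"x":-1,"y":0,"z":-9,"rx":0,"ry":0,"rz":0}
  ]
}}

```text
t: 8.55
tool_pos: [0.5829, 0.0133, 0.1223]
tcp_rot: [-179.8, -0.0, 91.9]
wrist_force: [0.4, -0.0, 0.5]
grip_width: -0.0
finger_force: 0.0
```

{"method": "play_rows", "body": {
  "deltas": [
    {"x":-1,"y":0,"z":-2,"rx":0,"ry":0,"rz":0},
    {"x":-2,"y":0,"z":-3,"rx":0,"ry":0,"rz":0},
    {"x":-3,"y":0,"z":-4,"rx":0,"ry":0,"rz":0},
    {"x":-4,"y":0,"z":-4,"rx":0,"ry":0,"rz":0},
    {"x":-4,"y":0,"z":-4,"rx":0,"ry":0,"rz":0},
    {"x":-4,"y":0,"z":-4,"rx":0,"ry":0,"rz":0},
    {"x":-4,"y":0,"z":-4,"rx":0,"ry":0,"rz":0},
    {"x":-4,"y":0,"z":-4,"rx":0,"ry":0,"rz":0},
    {"x":-4,"y":0,"z":-4,"rx":0,"ry":0,"rz":0},
    {"x":-4,"y":0,"z":-4,"rx":0,"ry":0,"rz":0}
  ]
}}

```text
t: 9.38
tool_pos: [0.5854, -0.0261, 0.1618]
tcp_rot: [-180.0, -0.0, 91.9]
wrist_force: [-0.6, 1.0, -0.0]
grip_width: -0.0001
finger_force: 0.0
```

```bash
python3 look.py w8
```

```text
9.3833 [ 0.5853553  -0.0261153   0.16179363] [-1.79952581e+02 -7.99680332e-03  9.19254985e+01] [-0.6   0.98 -0.01]
red 2706 y 1..99% [-0.1703  0.0279] med [ 0.5874 -0.0171  0.0451]
blue 2542 y 1..99% [0.0312 0.1105] med [0.584  0.048  0.0608]
```

View pics/w8.png

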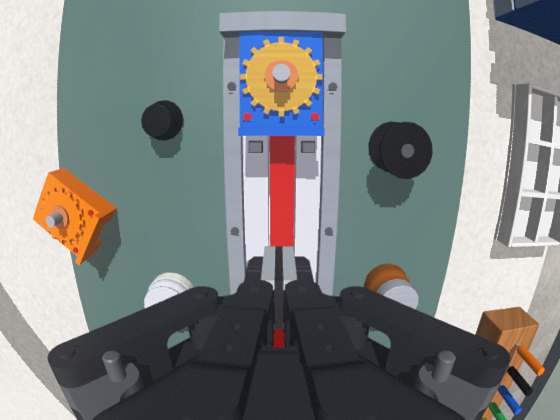

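The pallet sits against the end stop. The pins are up behind it at (255,146) and (308,146), and the bar is back at z = 0.045. I hand the job in.

```bash
python3 -c "
from plant import ticket
print(ticket.finish_job())"
```

```text
the job is handed in; nothing more can be done
None
```

The job is handed in: the blue pallet is against the end stop, the bar and pins are back up behind it, and the arm is clear of everything; no verdict came back.

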